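# Switch off the lab bench's long switch bank in one drag

## Robot

A 6-joint arm with a two-finger parallel gripper is mounted at the origin on the work surface. World frame = base frame: x ahead of the robot, y to its left, z up, the work surface at z = 0. Lengths are in m, angles in rad, forces in N, time in s.
With the tool pointing down it reaches from about 0.3 to 0.775 m from the base axis. Payload 14.6 kg.
Tool frame: the origin (TCP) lies at the very end of the fingers, on their centre line; the grasp point (between the pads) lies 19 mm behind it; z points along the fingers, y is the direction in which the jaws open and shut (so a half turn about z gives the same grasp; the last joint's range is limited). The gripper opens to 94 mm and grips with 3 to 60 N. Pads are 16 mm wide; open, the fingers measure 119 mm over their backs; the gripper's body (75 mm by 177 mm) begins 78 mm behind the grasp point.
Start: joints at [-1.258, 0.3, 1.521, -0, 1.321, -0.067], TCP at [0.204, -0.511, 0.173] pointing down, gripper open.
Joint ranges: [-3.03, 3.03], [-0.79, 2.21], [0.23, 2.52], [-1.04, 4.18], [0, 3.07], [-2.55, 2.55]. Speed limits (rad/s): [2.22, 2.22, 2.57, 3.14, 3.14, 3.14].

## Interface

Orientations are given as [roll, pitch, yaw] about the fixed x, y, z axes, in that order (R = Rz(yaw) Ry(pitch) Rx(roll)).
In Python, from station import ctrl, vision, ticket gives the robot as it stands.
- The arm moves only by the tool step_arm, never from a script. Its argument "steps" is a list of rows, each an object of numbers: "x", "y", "z": the shift along the tool's x, y, z in m; "ax", "ay", "az": the turn, a rotation vector about the tool's x, y, z in degrees; "claw": the finger opening in m, from 0 to 0.094. A call has 1 to 5 rows; each row shifts and turns the pose as measured when the row begins, along the tool's axes as they then stand; what a row does not reach is not made up. A row lasts 1/12 s, in which the tool goes at most 41.7 mm and 7.16 degrees, less where a joint would pass 70% of its speed; a pose out of reach is approached as far as the arm can. A call with a gripper value outside its range is refused whole. The fingers move at their own pace and stop on an object; "grip_force" is the grip in N (left out, the last holds). Time passes only in rows, so rows that do not move let the fingers close. It gives the time, the measured TCP pose, the force and the opening at its end, in the units of the state.
- ctrl.get_obs(): the state, without advancing time (a new reading comes with each control period).
- vision.camera(name): name is "side" or "top" or "wrist"; returns (picture, depth): 400x640x3 uint8, red, green, blue; 400x640 float32, m along the optical axis (not along the pixel's ray), 0 where there is no reading.
- vision.camera_params(name): a dict with "fov_y" (degrees; the focal length in pixels is half the picture's height over the tangent of half this angle, whatever the lens; pixels are square), "cx", "cy" (the principal point, pixels), "origin" and "attitude" of the camera in the world; the wrist camera has in their place "mount" (4x4, takes a point from camera to tool coordinates, whose origin is the TCP and whose axes are the flange's). Camera axes: x right, y up, looking along -z (the intrinsics and any distortion apply to the point x, -y, -z); pixel columns grow to the right and rows downward; lengths in m; the calibration is good to about 2 mm. A picture is of the moment at which its call begins: read the wrist's pose just before it. camera_params takes no time and is no camera call.
- ticket.hand_in(): hands the job in, once; it reports no verdict.
The state is a dict: "time_s": time; "qpos": joint angles; "joint_vel": joint speeds; "tau": joint torques, N m; "ee_pos": TCP position; "eef_rot": TCP orientation; "force": force on the tool from outside, world axes, zero at the start; "moment": the same for the moment, N m; "grip_width": finger opening in m.
Only numpy, scipy, OpenCV 4.12 (cv2) and the standard library are available. Lean on these libraries where they do the work, as an engineer would, in place of code of your own. Each camera call takes 0.05 s, during which the arm holds its last target.

## Task

The physics lesson is over: switch off the long switch bank, the one with four toggles in a row. Do it in a single finger drag along the row, beginning at the end towards which the toggles lean, so that one after another they are tipped well over to the other side; do not lift away from the bank part way. Leave both toggles of the short bank on, as they are.

Things in the scene. Friction and masses are not known exactly. Their poses are not given: they have to be found in the camera images.
- long_bank: white box with metal top, fixed to the bench, 290 mm long (its y) x 80 mm wide (its x) x 50 mm high, FOUR black paddle toggles in a row, pivots 50 mm above the bench, at x = 0, y = -105, -35, 35, 105 mm. Origin: centre of underside, on the bench; z up; yaw within 15 degrees of 0. A fingertip 75 to 90 mm (best 83) above the bench, dragged along the row towards +y, tips each well over and passes on above it
- short_bank: second bank of the same make, to stay on: 150 mm long (its y) x 80 mm wide x 50 mm high, fixed, only TWO of the same toggles, at y = -35 and 35 mm. Origin: centre of underside, on the bench; axes and yaw range as the long bank's. One bank stands nearer the robot, the other 140 to 220 mm beyond it; which is which varies
- long_bank_toggle1 (a joint): long bank's first toggle, at y = -105 mm: angle in rad, 0 = on (leaning 20 degrees to the bank's -y), 0.35 = upright, 1.45 = fully off (over to +y). Starts at 0 to 0.12; off above 0.75. All toggles: paddle 50 mm long from its pivot, 24 mm wide (x), 8 mm thick; tip 97 mm above the bench when on, about 75 mm when fully off; light friction (under 1 N at the tip), no spring, stays where left
- long_bank_toggle2 (a joint): long bank's second toggle, at y = -35 mm: angle in rad, 0 = on (leaning 20 degrees to the bank's -y), 0.35 = upright, 1.45 = fully off (over to +y). Starts at 0 to 0.12; off above 0.75
- long_bank_toggle3 (a joint): long bank's third toggle, at y = 35 mm: angle in rad, 0 = on (leaning 20 degrees to the bank's -y), 0.35 = upright, 1.45 = fully off (over to +y). Starts at 0 to 0.12; off above 0.75
- long_bank_toggle4 (a joint): long bank's fourth toggle, at y = 105 mm: angle in rad, 0 = on (leaning 20 degrees to the bank's -y), 0.35 = upright, 1.45 = fully off (over to +y). Starts at 0 to 0.12; off above 0.75
- short_bank_toggle1 (a joint): short bank's toggle at y = -35 mm: angle in rad as above, starts at 0 to 0.12, must stay below 0.35 (not past upright)
- short_bank_toggle2 (a joint): short bank's toggle at y = 35 mm: angle in rad as above, starts at 0 to 0.12, must stay below 0.35 (not past upright)

How it is judged:
On the way, in this order (a step that is already met when the one before it is completed fails the run):
1. the long bank's first toggle (from the end they lean towards) is tipped off, before those after it (value of joint long_bank_toggle1 above 0.75 rad), for 0.05 s.
2. the long bank's second toggle (from the end they lean towards) is tipped off, before those after it (value of joint long_bank_toggle2 above 0.75 rad), for 0.05 s.
3. the long bank's third toggle (from the end they lean towards) is tipped off, before those after it (value of joint long_bank_toggle3 above 0.75 rad), for 0.05 s.
4. the long bank's fourth toggle (from the end they lean towards) is tipped off, before those after it (value of joint long_bank_toggle4 above 0.75 rad), for 0.05 s.
At the end, for the whole second after the job is handed in: all four toggles of the long bank lie over on the off side (joint above 0.75 rad, that is at least 23 degrees past upright), and both toggles of the short bank are still on (below 0.35 rad, not past upright) (value of joint each of long_bank_toggle1, long_bank_toggle2, long_bank_toggle3, long_bank_toggle4 above 0.75 rad and value of joint each of short_bank_toggle1, short_bank_toggle2 below 0.35 rad); the robot touches nothing.
It fails at once if a toggle of the short bank is pushed past upright (value of joint any of short_bank_toggle1, short_bank_toggle2 above 0.35 rad).
It fails at once if the grasp point is lifted more than 160 mm above the bench (some 45 mm clear of the toggles) after the first toggle is off and before the fourth is (value of joint long_bank_toggle1 above 0.75 rad and value of joint long_bank_toggle4 below 0.75 rad and z of the grasp point in the frame of long_bank above 0.16 m).
It also fails if it takes over 29 s, if anything falls off the work surface, if the arm or the gripper's body presses on something with over 40 N, if the wrist force passes 120 N, or if a joint passes its speed limit or range.

## Working session

There is one attempt and no reset: what is moved stays moved. The work goes in short steps, Python scripts to look and compute and a tool call to move; the robot and the scene stay as the last step left them, time stands still between calls to the robot, and variables do not carry over. Pictures are saved under pics/ and viewed, and the job is handed in when it is done.

Besides the shell and the picture viewer there is one more tool, called after "Emit:" by a JSON object that holds its "fn" and its "kwargs". step_arm: Moves the arm, as the interface text tells. Its arguments: {"type":"object","properties":{"steps":{"type":"array"},"grip_force":{"type":"number"}},"required":["steps"]}

```bash
mkdir -p pics; ls; python3 - <<'E'
from station import ctrl, vision
import cv2,numpy as np
o=ctrl.get_obs();print({k:np.round(v,3) for k,v in o.items()})
for n in ['top','side']:
    p,d=vision.camera(n);cv2.imwrite(f'pics/{n}0.png',p[:,:,::-1]);np.save(f'pics/{n}0d.npy',d);np.save(f'pics/{n}0.npy',p)
    print(n,vision.camera_params(n))
E
```

```text
pics
{'time_s': np.float64(0.0), 'qpos': array([-1.258,  0.301,  1.522,  0.   ,  1.321, -0.067]), 'joint_vel': array([-0., -0.,  0.,  0., -0.,  0.]), 'tau': array([ 0.0000e+00, -5.3181e+01, -3.5274e+01,  7.1000e-02,  2.4000e-02,
       -0.0000e+00]), 'ee_pos': array([ 0.204, -0.511,  0.172]), 'eef_rot': array([-3.14, -0.  ,  0.38]), 'force': array([ 0.692,  1.093, -0.675]), 'moment': array([-0.062,  0.007,  0.029]), 'grip_width': np.float64(0.094)}
top {'fov_y': 56.734832592228834, 'cx': 321.82360582337265, 'cy': 194.09117469054416, 'origin': array([ 0.48062091, -0.03582254,  0.69163475]), 'attitude': array([ 1.29393706e-01,  2.99652729e-04, -1.57688467e+00])}
side {'fov_y': 50.9785302976929, 'cx': 309.50657287403016, 'cy': 195.27709874453123, 'origin': array([0.41389425, 0.48186963, 0.58970018]), 'attitude': array([ 0.77584388,  0.01167215, -2.91249801])}
```

View pics/top0.png

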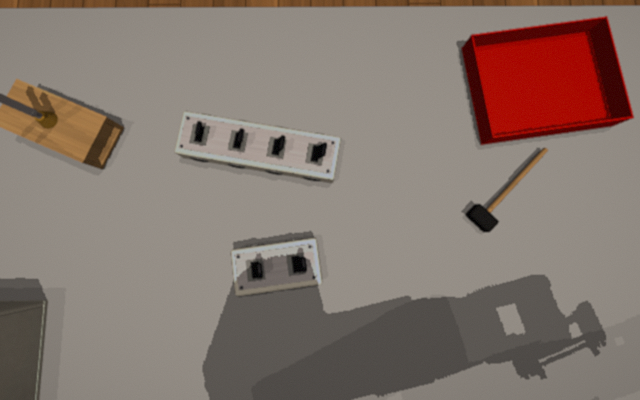

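View pics/side0.png

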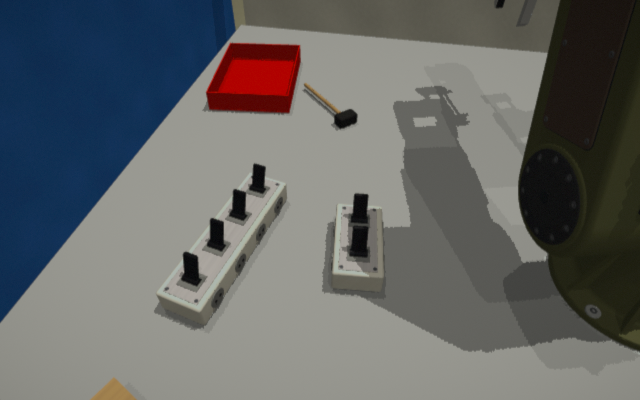

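Top view: the long bank is the far one (corners about (182,113), (340,137), (333,180), (178,153)). The short bank is nearer, at about (276,267). Next I'll measure both with depth.

```bash
cat > h.py <<'E'
import numpy as np,cv2
from scipy.spatial.transform import Rotation as Ro
from station import ctrl,vision
def cloud(n,d):
    c=vision.camera_params(n);f=200/np.tan(np.radians(c['fov_y']/2))
    v,u=np.mgrid[0:400,0:640]
    P=np.stack([(u-c['cx'])/f*d,-(v-c['cy'])/f*d,-d],-1)
    return P@Ro.from_euler('xyz',c['attitude']).as_matrix().T+c['origin']
E
python3 - <<'E'
from h import *
for n in ['top','side']:
    d=np.load(f'pics/{n}0d.npy');p=np.load(f'pics/{n}0.npy').astype(int);W=cloud(n,d)
    ok=(d>0)
    t=ok&(abs(W[...,2])<.02)&(W[...,0]>.3)&(W[...,0]<.8)&(abs(W[...,1])<.4);print(n,'table z',np.median(W[t][:,2]),t.sum())
    roi=ok&(W[...,0]>.25)&(W[...,0]<.72)&(abs(W[...,1])<.30)
    m=(roi&(W[...,2]>.04)&(W[...,2]<.12)).astype(np.uint8)
    k,l,s,c=cv2.connectedComponentsWithStats(m)
    for i in range(1,k):
        if s[i,4]<500: continue
        q=W[l==i];print(' comp',s[i],np.median(q[:,2]),q[:,2].max())
        top=W[(l==i)&(abs(W[...,2]-.05)<.008)&(p.max(-1)>0)]
        r=cv2.minAreaRect(top[:,:2].astype(np.float32)*1000);print('  rect',r)
        print('  pts',np.round(cv2.boxPoints(r)))
        dk=((l==i)&(p.max(-1)<60)&(W[...,2]>.065)).astype(np.uint8)
        kk,ll,ss,cc=cv2.connectedComponentsWithStats(dk)
        for j in range(1,kk):
            if ss[j,4]>15:
                q=W[ll==j];print('   tog',ss[j,4],np.round(q.mean(0),3),'top z',q[:,2].max().round(3),'tip',np.round(q[q[:,2]>q[:,2].max()-.006].mean(0),3))
E
```

```text
top table z -2.6184575420695744e-05 100216
 comp [ 174  112  166   69 7108] 0.04881871693770806 0.10033924018707929
  rect ((653.4810791015625, 79.32249450683594), (289.2439880371094, 83.14501190185547), 80.02559661865234)
  pts [[587. -56.]
 [669. -70.]
 [719. 215.]
 [638. 229.]]
   tog 94 [0.668 0.17  0.09 ] top z 0.1 tip [0.669 0.169 0.097]
   tog 91 [0.655 0.101 0.092] top z 0.1 tip [0.656 0.099 0.097]
   tog 116 [0.644 0.034 0.089] top z 0.099 tip [0.644 0.03  0.096]
   tog 130 [ 0.632 -0.033  0.087] top z 0.098 tip [ 0.632 -0.038  0.096]
 comp [ 230  238   92   59 4145] 0.04897144744452331 0.09939345824446855
  rect ((438.90509033203125, 44.039939880371094), (82.36848449707031, 149.95533752441406), 7.910101413726807)
  pts [[388. 113.]
 [408. -36.]
 [490. -25.]
 [469. 124.]]
   tog 150 [ 0.446 -0.001  0.088] top z 0.099 tip [ 0.446 -0.006  0.097]
   tog 121 [0.437 0.067 0.091] top z 0.099 tip [0.437 0.064 0.097]
side table z 0.00014193336123602407 72847
 comp [ 156  164  130  150 7045] 0.04926276344302394 0.10026944998731624
  rect ((654.076171875, 78.00397491455078), (290.09906005859375, 82.35469818115234), 79.78313446044922)
  pts [[588. -57.]
 [669. -72.]
 [720. 213.]
 [639. 228.]]
   tog 220 [ 0.634 -0.033  0.083] top z 0.099 tip [ 0.633 -0.038  0.096]
   tog 235 [0.646 0.036 0.083] top z 0.099 tip [0.645 0.031 0.096]
   tog 264 [0.659 0.105 0.083] top z 0.099 tip [0.658 0.1   0.097]
   tog 293 [0.67  0.174 0.084] top z 0.1 tip [0.67  0.17  0.097]
 comp [ 332  193   53   88 3774] 0.0493313452991988 0.09982682680197824
  rect ((439.9219055175781, 43.28569412231445), (83.75112915039062, 150.17713928222656), 8.328084945678711)
  pts [[388. 112.]
 [409. -37.]
 [492. -25.]
 [470. 124.]]
   tog 272 [ 0.446 -0.     0.083] top z 0.099 tip [ 0.447 -0.005  0.096]
   tog 333 [0.437 0.069 0.083] top z 0.1 tip [0.438 0.063 0.097]
```

Emit:
{"fn": "step_arm", "kwargs": {"steps": [{"az": 6.5,"claw": 0},{"az": 6.5,"claw": 0},{"az": 6.5,"claw": 0},{"az": 6.5,"claw": 0},{"az": 6.5,"claw": 0}]}}

```text
validation failed for argument at $.st...
```

Emit:
{"fn": "step_arm", "kwargs": {"steps": [{"x": 0.0,"y": 0.0,"z": 0.0,"ax": 0.0,"ay": 0.0,"az": 6.5,"claw": 0.0},{"x": 0.0,"y": 0.0,"z": 0.0,"ax": 0.0,"ay": 0.0,"az": 6.5,"claw": 0.0},{"x": 0.0,"y": 0.0,"z": 0.0,"ax": 0.0,"ay": 0.0,"az": 6.5,"claw": 0.0},{"x": 0.0,"y": 0.0,"z": 0.0,"ax": 0.0,"ay": 0.0,"az": 6.5,"claw": 0.0},{"x": 0.0,"y": 0.0,"z": 0.0,"ax": 0.0,"ay": 0.0,"az": 6.5,"claw": 0.0}]}}

```text
time_s: 0.52
ee_pos: [0.2035, -0.5097, 0.1706]
eef_rot: [-3.137, 0.002, -0.207]
force: [0.6, -0.3, 0.6]
grip_width: 0.0641
```

Emit:
{"fn": "step_arm", "kwargs": {"steps": [{"x": 0.02,"y": -0.028,"z": 0.0,"ax": 0.0,"ay": 0.0,"az": -1.8,"claw": 0.0},{"x": 0.02,"y": -0.028,"z": 0.0,"ax": 0.0,"ay": 0.0,"az": 0.0,"claw": 0.0},{"x": 0.02,"y": -0.028,"z": 0.0,"ax": 0.0,"ay": 0.0,"az": 0.0,"claw": 0.0},{"x": 0.02,"y": -0.028,"z": 0.0,"ax": 0.0,"ay": 0.0,"az": 0.0,"claw": 0.0},{"x": 0.02,"y": -0.028,"z": 0.0,"ax": 0.0,"ay": 0.0,"az": 0.0,"claw": 0.0}]}}

```text
time_s: 0.93
ee_pos: [0.3277, -0.3894, 0.1686]
eef_rot: [-3.135, 0.005, -0.193]
force: [0.9, -0.6, -0.0]
grip_width: 0.0308
```

Emit:
{"fn": "step_arm", "kwargs": {"steps": [{"x": 0.023,"y": -0.032,"z": 0.0,"ax": 0.0,"ay": 0.0,"az": -1.0,"claw": 0.0},{"x": 0.023,"y": -0.032,"z": 0.0,"ax": 0.0,"ay": 0.0,"az": 0.0,"claw": 0.0},{"x": 0.023,"y": -0.032,"z": 0.0,"ax": 0.0,"ay": 0.0,"az": 0.0,"claw": 0.0},{"x": 0.023,"y": -0.032,"z": 0.0,"ax": 0.0,"ay": 0.0,"az": 0.0,"claw": 0.0},{"x": 0.023,"y": -0.032,"z": 0.0,"ax": 0.0,"ay": 0.0,"az": 0.0,"claw": 0.0}]}}

```text
time_s: 1.35
ee_pos: [0.4737, -0.2446, 0.1682]
eef_rot: [-3.134, 0.007, -0.177]
force: [-0.6, -0.6, -0.4]
grip_width: 0.0002
```

```bash
cat >> h.py <<'E'
def rel(tx,ty,tz):
    o=ctrl.get_obs();R=Ro.from_euler('xyz',o['eef_rot']).as_matrix()
    d=R.T@(np.array([tx,ty,tz])-o['ee_pos'])
    Rt=Ro.from_euler('xyz',[np.pi,0,np.radians(-10)]).as_matrix()
    print('d tool mm',np.round(d*1e3,1),'rot deg',np.round(np.degrees(Ro.from_matrix(R.T@Rt).as_rotvec()),2),'pos',o['ee_pos'].round(4),'F',o['force'].round(1))
    a=np.radians(-10);v=o['ee_pos'][:2]-[.6538,.0787]
    print('local x,y mm',np.round(1e3*np.array([v@[np.cos(a),np.sin(a)],v@[-np.sin(a),np.cos(a)]]),1))
E
python3 -c "
from h import *
rel(.6235,-.0937,.16)"
```

```text
d tool mm [ 121.  -174.8    8.7] rot deg [-0.43  0.39 -0.12] pos [ 0.4737 -0.2446  0.1682] F [-0.6 -0.6 -0.4]
local x,y mm [-121.2 -349.7]
```

Emit:
{"fn": "step_arm", "kwargs": {"steps": [{"x": 0.024,"y": -0.033,"z": 0.0,"ax": -0.4,"ay": 0.4,"az": 0.0,"claw": 0.0},{"x": 0.024,"y": -0.033,"z": 0.0,"ax": 0.0,"ay": 0.0,"az": 0.0,"claw": 0.0},{"x": 0.024,"y": -0.033,"z": 0.0,"ax": 0.0,"ay": 0.0,"az": 0.0,"claw": 0.0},{"x": 0.024,"y": -0.033,"z": 0.0,"ax": 0.0,"ay": 0.0,"az": 0.0,"claw": 0.0},{"x": 0.024,"y": -0.033,"z": 0.0,"ax": 0.0,"ay": 0.0,"az": 0.0,"claw": 0.0}]}}

```text
time_s: 1.77
ee_pos: [0.6219, -0.0981, 0.1672]
eef_rot: [-3.141, 0.001, -0.176]
force: [-0.3, -0.7, 0.6]
grip_width: 0.0004
```

```bash
python3 -c "
from h import *
rel(.6235,-.0937,.083)"
```

```text
d tool mm [ 1.  -4.6 84.2] rot deg [-0.02  0.08 -0.1 ] pos [ 0.6219 -0.0981  0.1672] F [-0.3 -0.7  0.6]
local x,y mm [  -0.8 -179.6]
```

Emit:
{"fn": "step_arm", "kwargs": {"steps": [{"x": 0.001,"y": 0.0,"z": 0.025,"ax": 0.0,"ay": 0.0,"az": 0.0,"claw": 0.0},{"x": 0.0,"y": 0.0,"z": 0.025,"ax": 0.0,"ay": 0.0,"az": 0.0,"claw": 0.0},{"x": 0.0,"y": 0.0,"z": 0.025,"ax": 0.0,"ay": 0.0,"az": 0.0,"claw": 0.0},{"x": 0.0,"y": 0.0,"z": 0.008,"ax": 0.0,"ay": 0.0,"az": 0.0,"claw": 0.0},{"x": 0.0,"y": 0.0,"z": 0.0,"ax": 0.0,"ay": 0.0,"az": 0.0,"claw": 0.0}]}}

```text
time_s: 2.18
ee_pos: [0.6274, -0.0896, 0.0793]
eef_rot: [-3.14, 0.002, -0.167]
force: [-0.0, -0.6, 0.4]
grip_width: 0.0004
```

```bash
python3 -c "
from h import *
rel(.6235,-.0937,.083)"
```

```text
d tool mm [-3.2  4.7 -3.7] rot deg [-0.08  0.12  0.44] pos [ 0.6274 -0.0896  0.0793] F [-0.  -0.6  0.4]
local x,y mm [   3.3 -170.3]
```

Emit:
{"fn": "step_arm", "kwargs": {"steps": [{"x": -0.003,"y": 0.0,"z": -0.004,"ax": 0.0,"ay": 0.0,"az": 0.4,"claw": 0.0},{"x": 0.0,"y": -0.015,"z": 0.0,"ax": 0.0,"ay": 0.0,"az": 0.0,"claw": 0.0},{"x": 0.0,"y": -0.015,"z": 0.0,"ax": 0.0,"ay": 0.0,"az": 0.0,"claw": 0.0},{"x": 0.0,"y": -0.015,"z": 0.0,"ax": 0.0,"ay": 0.0,"az": 0.0,"claw": 0.0}]}}

```text
time_s: 2.52
ee_pos: [0.633, -0.0453, 0.088]
eef_rot: [-3.14, -0.001, -0.18]
force: [0.6, 1.0, 0.1]
grip_width: 0.0007
```

```bash
python3 -c "
from h import *
rel(.6235,-.0937,.083)"
```

```text
d tool mm [-0.7 49.4  4.9] rot deg [-0.08 -0.08 -0.3 ] pos [ 0.633  -0.0453  0.088 ] F [0.6 1.  0.1]
local x,y mm [   1.1 -125.7]
```

Emit:
{"fn": "step_arm", "kwargs": {"steps": [{"x": -0.001,"y": -0.013,"z": 0.002,"ax": 0.0,"ay": 0.0,"az": 0.0,"claw": 0.0},{"x": 0.0,"y": -0.013,"z": 0.001,"ax": 0.0,"ay": 0.0,"az": 0.0,"claw": 0.0},{"x": 0.0,"y": -0.013,"z": 0.0,"ax": 0.0,"ay": 0.0,"az": 0.0,"claw": 0.0}]}}

```text
time_s: 2.77
ee_pos: [0.6408, -0.0016, 0.0885]
eef_rot: [-3.14, -0.007, -0.179]
force: [0.6, -0.2, -0.0]
grip_width: 0.0005
```

```bash
cat > s.py <<'E'
from h import *
import sys
rel(.6235,-.0937,.083)
p,d=vision.camera('side');cv2.imwrite(f'pics/{sys.argv[1]}.png',p[:,:,::-1])
E
python3 s.py a1
```

```text
d tool mm [-0.6 93.8  5.3] rot deg [-0.12 -0.38 -0.25] pos [ 0.6408 -0.0016  0.0885] F [ 0.6 -0.2 -0. ]
local x,y mm [  1.1 -81.3]
```

View pics/a1.png

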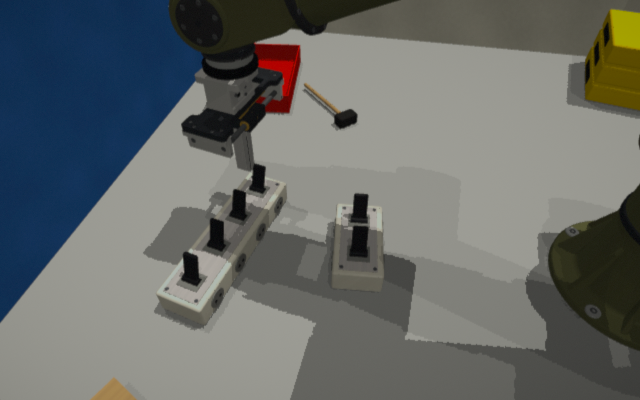

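The side picture shows the closed finger tip at about (247,168), still up and behind toggle 1 at (259,178), and all four toggles on. That disagrees with the pose I read (local y = -81 mm), so I'll project that pose into the image to compare.

```bash
cat >> h.py <<'E'
def proj(n,P):
    c=vision.camera_params(n);f=200/np.tan(np.radians(c['fov_y']/2))
    q=Ro.from_euler('xyz',c['attitude']).as_matrix().T@(np.array(P)-c['origin'])
    return np.round([c['cx']+f*q[0]/-q[2],c['cy']-f*q[1]/-q[2]],1)
E
python3 - <<'E'
from h import *
o=ctrl.get_obs();print(o['time_s'],o['ee_pos'].round(4),o['joint_vel'].round(3),o['qpos'].round(3),o['force'])
for n in ['side','top']:
    print(n,'tcp',proj(n,o['ee_pos']),'tog1 tip',proj(n,[.633,-.038,.096]))
    p,d=vision.camera(n);cv2.imwrite(f'pics/b_{n}.png',p[:,:,::-1])
    W=cloud(n,d)
    if n=='side':
        for v in range(140,172,4): print(v,[tuple(np.round(W[v,u],3)) for u in (240,245,250)])
E
```

```text
2.8167 [0.6411 0.0008 0.0886] [-0.032 -0.002  0.013 -0.003 -0.006 -0.056] [-0.057  0.57   1.337  0.002  1.227  1.691] [-0.38669155  2.38601144  0.52059521]
side tcp [247.9 184. ] tog1 tip [258.9 166.8]
140 [(np.float64(0.636), np.float64(0.013), np.float64(0.194)), (np.float64(0.632), np.float64(0.005), np.float64(0.189)), (np.float64(0.63), np.float64(-0.008), np.float64(0.179))]
144 [(np.float64(0.637), np.float64(0.014), np.float64(0.187)), (np.float64(0.632), np.float64(0.007), np.float64(0.182)), (np.float64(0.63), np.float64(-0.007), np.float64(0.172))]
148 [(np.float64(0.638), np.float64(0.014), np.float64(0.179)), (np.float64(0.633), np.float64(0.008), np.float64(0.175)), (np.float64(0.63), np.float64(-0.006), np.float64(0.165))]
152 [(np.float64(0.64), np.float64(0.013), np.float64(0.17)), (np.float64(0.633), np.float64(0.009), np.float64(0.168)), (np.float64(0.631), np.float64(-0.004), np.float64(0.158))]
156 [(np.float64(0.641), np.float64(0.013), np.float64(0.162)), (np.float64(0.633), np.float64(0.012), np.float64(0.162)), (np.float64(0.631), np.float64(-0.003), np.float64(0.15))]
160 [(np.float64(0.642), np.float64(0.014), np.float64(0.154)), (np.float64(0.634), np.float64(0.013), np.float64(0.154)), (np.float64(0.632), np.float64(-0.002), np.float64(0.143))]
164 [(np.float64(0.643), np.float64(0.013), np.float64(0.144)), (np.float64(0.634), np.float64(0.015), np.float64(0.148)), (np.float64(0.632), np.float64(0.001), np.float64(0.136))]
168 [(np.float64(0.645), np.float64(0.013), np.float64(0.135)), (np.float64(0.635), np.float64(0.015), np.float64(0.139)), (np.float64(0.633), np.float64(0.001), np.float64(0.127))]
top tcp [299.4 145.5] tog1 tip [322.7 149. ]
```

```bash
python3 -c "
import cv2,numpy as np
a=cv2.imread('pics/b_side.png')[90:240,140:340];b=cv2.imread('pics/b_top.png')[60:260,150:420]
cv2.imwrite('pics/b2.png',cv2.resize(a,(800,600)));cv2.imwrite('pics/b3.png',cv2.resize(b,(800,592)))"
```

```text
(no output)
```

View pics/b2.png

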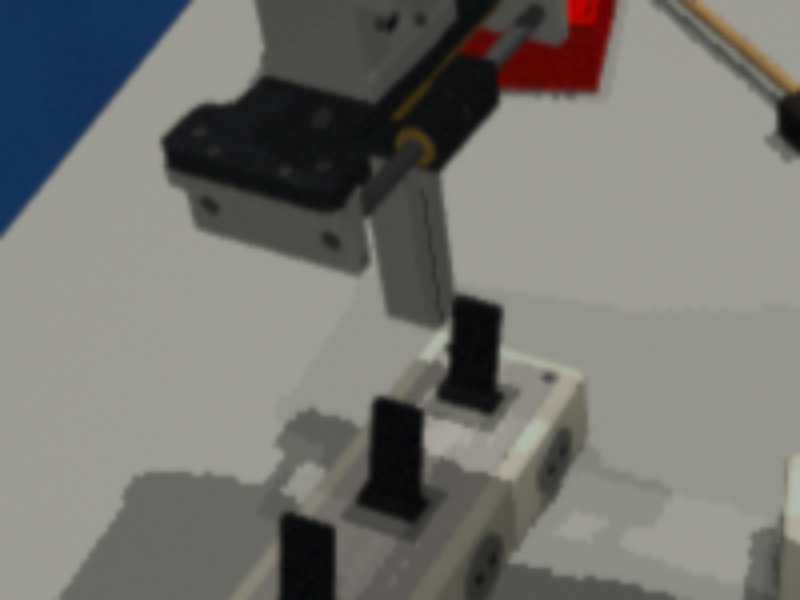

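View pics/b3.png

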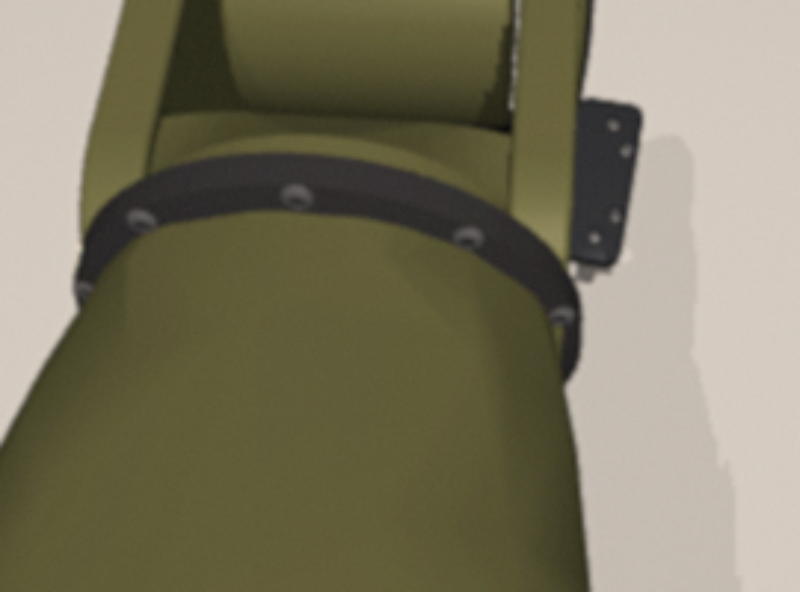

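```bash
python3 - <<'E'
from h import *
o=ctrl.get_obs();print(o['ee_pos'].round(4),o['force'].round(1))
p,d=vision.camera('side');W=cloud('side',d)
for v in range(164,180): print(v,[(np.round(W[v,u],3).tolist()) for u in (241,246,250)])
print('body edge');
for v in range(146,162,2): print(v,[(np.round(W[v,u],3).tolist()) for u in (200,225)])
print('toggle1');
for v in range(160,196,4): print(v,[(np.round(W[v,u],3).tolist()) for u in (256,261)])
p,d=vision.camera('wrist');cv2.imwrite('pics/w1.png',p[:,:,::-1]);np.save('pics/w1d.npy',d)
print(vision.camera_params('wrist'))
E
```

```text
[ 0.6406 -0.002   0.088 ] [ 0.3 -0.8  0. ]
164 [[0.642, 0.011, 0.143], [0.634, 0.011, 0.144], [0.632, -0.0, 0.135]]
165 [[0.644, 0.009, 0.139], [0.634, 0.011, 0.142], [0.633, -0.001, 0.132]]
166 [[0.644, 0.01, 0.137], [0.635, 0.01, 0.139], [0.631, 0.003, 0.133]]
167 [[0.644, 0.009, 0.135], [0.634, 0.012, 0.139], [0.632, 0.002, 0.13]]
168 [[0.645, 0.009, 0.132], [0.635, 0.012, 0.136], [0.632, 0.002, 0.129]]
169 [[0.645, 0.01, 0.131], [0.635, 0.012, 0.135], [0.632, 0.003, 0.127]]
170 [[0.71, -0.122, -0.001], [0.635, 0.012, 0.132], [0.632, 0.003, 0.125]]
171 [[0.708, -0.119, -0.0], [0.698, -0.121, 0.0], [0.632, 0.004, 0.124]]
172 [[0.707, -0.114, 0.001], [0.697, -0.118, -0.0], [0.688, -0.119, 0.001]]
173 [[0.707, -0.114, -0.001], [0.696, -0.115, -0.001], [0.666, -0.069, 0.047]]
174 [[0.705, -0.109, 0.0], [0.695, -0.112, 0.0], [0.665, -0.066, 0.047]]
175 [[0.704, -0.107, -0.001], [0.694, -0.109, -0.0], [0.664, -0.062, 0.048]]
176 [[0.703, -0.104, 0.0], [0.692, -0.105, 0.001], [0.663, -0.061, 0.047]]
177 [[0.702, -0.102, -0.001], [0.67, -0.056, 0.047], [0.662, -0.056, 0.049]]
178 [[0.702,
[... 771 characters left out ...]
.087]]
176 [[0.638, -0.032, 0.078], [0.628, -0.031, 0.081]]
180 [[0.639, -0.031, 0.069], [0.628, -0.029, 0.073]]
184 [[0.639, -0.028, 0.062], [0.628, -0.026, 0.066]]
188 [[0.639, -0.025, 0.055], [0.628, -0.023, 0.058]]
192 [[0.637, -0.019, 0.05], [0.627, -0.019, 0.053]]
{'fov_y': 71.4133569829998, 'cx': 314.7773871644101, 'cy': 203.89579706734364, 'mount': array([[ 8.69932713e-04,  9.64160366e-01,  2.65318737e-01,
         7.72166921e-02],
       [ 9.99999466e-01, -6.90724239e-04, -7.68748242e-04,
         1.65629396e-04],
       [-5.57934503e-04,  2.65319264e-01, -9.64160452e-01,
        -2.12102840e-01],
       [ 0.00000000e+00,  0.00000000e+00,  0.00000000e+00,
         1.00000000e+00]])}
```

View pics/w1.png

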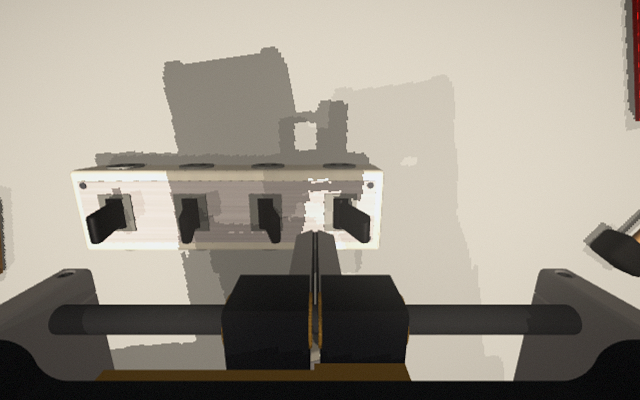

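The side view puts the finger end at z≈0.125 and the gripper body's lower edge at z≈0.22. The state implies 0.088 and 0.186, so the real tool is about 36 mm higher than reported, while x and y agree. I'll check this against the wrist camera's height above the bench.

```bash
python3 - <<'E'
from h import *
o=ctrl.get_obs();c=vision.camera_params('wrist');d=np.load('pics/w1d.npy')
f=200/np.tan(np.radians(c['fov_y']/2));v,u=np.mgrid[0:400,0:640]
P=np.stack([(u-c['cx'])/f*d,-(v-c['cy'])/f*d,-d],-1)
M=c['mount'];R=Ro.from_euler('xyz',o['eef_rot']).as_matrix()
W=(P@M[:3,:3].T+M[:3,3])@R.T+o['ee_pos']
for q in [(30,60),(30,500),(120,560),(300,20),(30,300)]: print('bench',q,W[q].round(3))
for q in [(215,150),(212,228),(240,170),(180,372)]: print('banktop',q,W[q].round(3))
# fingertip
for q in [(236,308),(240,322),(260,322)]: print('finger',q,W[q].round(3))
print(o['ee_pos'],o['eef_rot'])
E
```

```text
bench (30, 60) [ 0.849  0.207 -0.001]
bench (30, 500) [ 0.774 -0.207  0.001]
bench (120, 560) [ 0.679 -0.268  0.   ]
bench (300, 20) [0.686 0.066 0.237]
bench (30, 300) [ 0.808 -0.02  -0.001]
banktop (215, 150) [0.665 0.15  0.049]
banktop (212, 228) [0.655 0.077 0.049]
banktop (240, 170) [0.638 0.139 0.049]
banktop (180, 372) [ 0.661 -0.061  0.049]
finger (236, 308) [ 0.65  -0.001  0.132]
finger (240, 322) [ 0.649 -0.01   0.139]
finger (260, 322) [ 0.649 -0.009  0.167]
[ 0.64036181 -0.00345237  0.08784051] [-3.13988429 -0.00551222 -0.17922031]
```

Both cameras agree that the real finger end sits at z≈0.125–0.13. Toggle 1's tip hasn't moved (y -0.037), so the finger passed over it without touching. The wrist camera's own pose is right, as it puts the bench at 0 and the bank top at 0.049. That means the fingers end about 37 mm short of the reported TCP. I'll go back past toggle 1 at this height and lower by that amount, checking by camera.

Emit:
{"fn": "step_arm", "kwargs": {"steps": [{"x": 0.0,"y": 0.02,"z": -0.002,"ax": 0.0,"ay": 0.4,"az": 0.0,"claw": 0.0},{"x": 0.0,"y": 0.025,"z": 0.0,"ax": 0.0,"ay": 0.0,"az": 0.0,"claw": 0.0},{"x": 0.0,"y": 0.025,"z": 0.0,"ax": 0.0,"ay": 0.0,"az": 0.0,"claw": 0.0},{"x": 0.0,"y": 0.025,"z": 0.0,"ax": 0.0,"ay": 0.0,"az": 0.0,"claw": 0.0},{"x": 0.0,"y": 0.0,"z": 0.0,"ax": 0.0,"ay": 0.0,"az": 0.0,"claw": 0.0}]}}

```text
time_s: 3.43
ee_pos: [0.6219, -0.1027, 0.0893]
eef_rot: [-3.14, -0.012, -0.18]
force: [-0.5, 0.2, 0.4]
grip_width: 0.0007
```

```bash
python3 -c "
from h import *
rel(.6235,-.0937,.046)"
```

```text
d tool mm [-0.6 -9.1 43.3] rot deg [-0.07 -0.69 -0.32] pos [ 0.6219 -0.1027  0.0893] F [-0.5  0.2  0.4]
local x,y mm [ 1.000e-01 -1.842e+02]
```

Emit:
{"fn": "step_arm", "kwargs": {"steps": [{"x": 0.0,"y": 0.0,"z": 0.014,"ax": 0.0,"ay": -0.6,"az": -0.3,"claw": 0.0},{"x": 0.0,"y": 0.0,"z": 0.014,"ax": 0.0,"ay": 0.0,"az": 0.0,"claw": 0.0},{"x": 0.0,"y": 0.0,"z": 0.01,"ax": 0.0,"ay": 0.0,"az": 0.0,"claw": 0.0},{"x": 0.0,"y": 0.0,"z": 0.0,"ax": 0.0,"ay": 0.0,"az": 0.0,"claw": 0.0},{"x": 0.0,"y": 0.0,"z": 0.0,"ax": 0.0,"ay": 0.0,"az": 0.0,"claw": 0.0}]}}

```text
time_s: 3.85
ee_pos: [0.6215, -0.104, 0.047]
eef_rot: [-3.14, 0.002, -0.178]
force: [0.4, 0.6, -0.0]
grip_width: 0.0002
```

```bash
python3 - <<'E'
from h import *
rel(.6235,-.0937,.046)
p,d=vision.camera('side');cv2.imwrite('pics/c1.png',cv2.resize(p[100:250,140:340,::-1],(800,600)));W=cloud('side',d)
m=(d>0)&(W[...,2]>.06)&(W[...,2]<.16)&(abs(W[...,0]-.622)<.03)&(W[...,1]<-.06)&(W[...,1]>-.13)
for v in range(120,220):
    if m[v].sum()>2: print(v,np.where(m[v])[0][[0,-1]],W[v][m[v]].min(0).round(3),W[v][m[v]].max(0).round(3))
E
```

```text
d tool mm [  0.2 -10.5   1. ] rot deg [-0.07  0.09 -0.19] pos [ 0.6215 -0.104   0.047 ] F [ 0.4  0.6 -0. ]
local x,y mm [-1.000e-01 -1.855e+02]
120 [276 281] [ 0.611 -0.115  0.146] [ 0.614 -0.096  0.159]
121 [274 281] [ 0.611 -0.113  0.145] [ 0.616 -0.091  0.16 ]
122 [273 281] [ 0.611 -0.114  0.142] [ 0.618 -0.089  0.159]
123 [272 281] [ 0.611 -0.112  0.141] [ 0.62  -0.09   0.156]
124 [271 281] [ 0.611 -0.113  0.138] [ 0.622 -0.09   0.154]
125 [270 281] [ 0.611 -0.112  0.137] [ 0.624 -0.09   0.152]
126 [270 281] [ 0.611 -0.113  0.134] [ 0.625 -0.089  0.151]
127 [270 281] [ 0.611 -0.111  0.133] [ 0.625 -0.089  0.148]
128 [270 281] [ 0.611 -0.11   0.132] [ 0.625 -0.089  0.146]
129 [270 281] [ 0.611 -0.11   0.13 ] [ 0.625 -0.089  0.144]
130 [270 281] [ 0.611 -0.11   0.127] [ 0.625 -0.09   0.14 ]
131 [270 282] [ 0.61  -0.114  0.122] [ 0.626 -0.089  0.14 ]
132 [270 282] [ 0.61  -0.114  0.12 ] [ 0.626 -0.09   0.137]
133 [270 282] [ 0.61  -0.112  0.119] [ 0.626 -0.09   0.134]
134 [271 282] [ 0.611 -0.114  0.115] [ 0.624 -0.089  0.133]
135 [271 282] [ 0.611 -0.113  0.113] [ 0.624 -0.089  0.1
[... 383 characters left out ...]
11 -0.11   0.1  ] [ 0.632 -0.09   0.114]
143 [268 282] [ 0.611 -0.111  0.096] [ 0.633 -0.09   0.112]
144 [268 282] [ 0.612 -0.112  0.093] [ 0.632 -0.091  0.109]
145 [268 282] [ 0.611 -0.11   0.092] [ 0.632 -0.09   0.107]
146 [268 282] [ 0.611 -0.11   0.09 ] [ 0.633 -0.089  0.106]
147 [269 282] [ 0.611 -0.109  0.088] [ 0.631 -0.09   0.102]
148 [269 282] [ 0.611 -0.109  0.086] [ 0.631 -0.09   0.1  ]
149 [269 282] [ 0.611 -0.109  0.083] [ 0.632 -0.09   0.097]
150 [269 281] [ 0.612 -0.104  0.085] [ 0.632 -0.088  0.097]
151 [271 281] [ 0.612 -0.104  0.082] [ 0.628 -0.089  0.094]
152 [274 281] [ 0.612 -0.104  0.08 ] [ 0.625 -0.089  0.092]
153 [278 280] [ 0.613 -0.1    0.081] [ 0.615 -0.094  0.085]
```

View pics/c1.png

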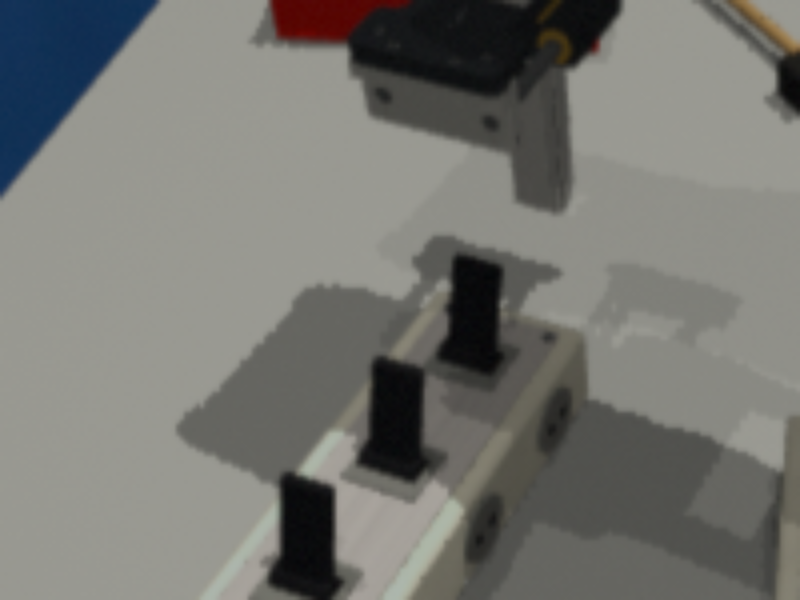

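The image shows the finger end just before the row, at crop (540,210). By depth the end lies between z≈0.082 and 0.091. I'll go about 4 mm lower and start the drag.

Emit:
{"fn": "step_arm", "kwargs": {"steps": [{"x": 0.0,"y": -0.01,"z": 0.003,"ax": 0.0,"ay": 0.0,"az": -0.2,"claw": 0.0},{"x": 0.0,"y": -0.014,"z": 0.0,"ax": 0.0,"ay": 0.0,"az": 0.0,"claw": 0.0},{"x": 0.0,"y": -0.014,"z": 0.0,"ax": 0.0,"ay": 0.0,"az": 0.0,"claw": 0.0}]}}

```text
time_s: 4.15
ee_pos: [0.6287, -0.0651, 0.0446]
eef_rot: [-3.14, 0.001, -0.176]
force: [-0.9, -0.5, 0.3]
grip_width: 0.0006
```

```bash
python3 -c "
from h import *
rel(.6235,-.0937,.043)"
```

```text
d tool mm [-0.1 29.1  1.5] rot deg [-0.07  0.05 -0.07] pos [ 0.6287 -0.0651  0.0446] F [-0.9 -0.5  0.3]
local x,y mm [   0.2 -145.9]
```

Emit:
{"fn": "step_arm", "kwargs": {"steps": [{"x": 0.0,"y": -0.013,"z": 0.001,"ax": 0.0,"ay": 0.0,"az": 0.0,"claw": 0.0},{"x": 0.0,"y": -0.013,"z": 0.0,"ax": 0.0,"ay": 0.0,"az": 0.0,"claw": 0.0},{"x": 0.0,"y": -0.013,"z": 0.0,"ax": 0.0,"ay": 0.0,"az": 0.0,"claw": 0.0},{"x": 0.0,"y": -0.013,"z": 0.0,"ax": 0.0,"ay": 0.0,"az": 0.0,"claw": 0.0}]}}

```text
time_s: 4.48
ee_pos: [0.6392, -0.0061, 0.0448]
eef_rot: [-3.141, -0.001, -0.173]
force: [-0.5, -0.7, 0.1]
grip_width: 0.0008
```

```bash
python3 - <<'E'
from h import *
rel(.6235,-.0937,.043)
p,d=vision.camera('side');cv2.imwrite('pics/e1.png',cv2.resize(p[100:250,140:340,::-1],(800,600)))
E
```

```text
d tool mm [-0.4 89.   1.7] rot deg [-0.05 -0.06  0.08] pos [ 0.6392 -0.0061  0.0448] F [-0.5 -0.7  0.1]
local x,y mm [  0.3 -86.1]
```

View pics/e1.png

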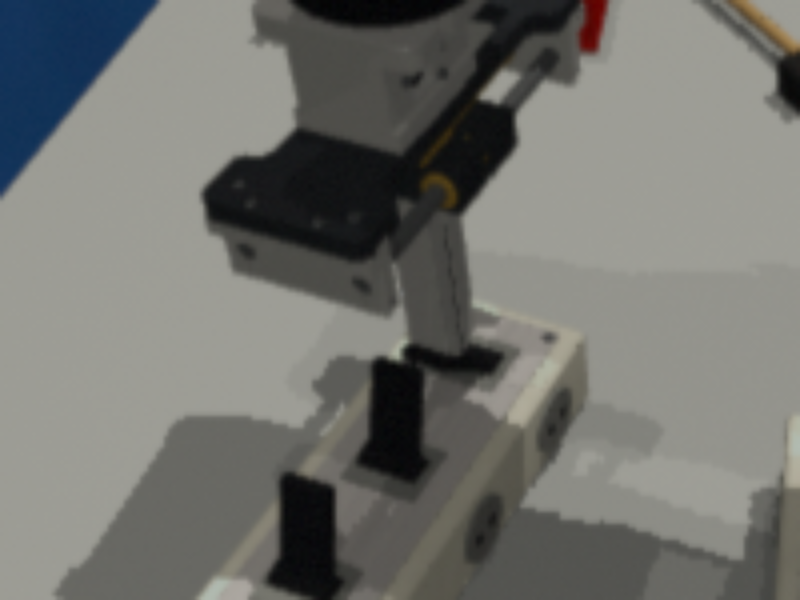

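Toggle 1 (crop ~(455,357)) is now tipped well over under the finger, and toggle 2 at (397,420) is still on. I'll continue the drag.

Emit:
{"fn": "step_arm", "kwargs": {"steps": [{"x": 0.0,"y": -0.013,"z": 0.001,"ax": 0.0,"ay": 0.0,"az": 0.0,"claw": 0.0},{"x": 0.0,"y": -0.013,"z": 0.0,"ax": 0.0,"ay": 0.0,"az": 0.0,"claw": 0.0},{"x": 0.0,"y": -0.013,"z": 0.0,"ax": 0.0,"ay": 0.0,"az": 0.0,"claw": 0.0},{"x": 0.0,"y": -0.013,"z": 0.0,"ax": 0.0,"ay": 0.0,"az": 0.0,"claw": 0.0},{"x": 0.0,"y": -0.013,"z": 0.0,"ax": 0.0,"ay": 0.0,"az": 0.0,"claw": 0.0}]}}

```text
time_s: 4.95
ee_pos: [0.6514, 0.0649, 0.0442]
eef_rot: [-3.141, -0.002, -0.172]
force: [0.7, -0.8, 0.4]
grip_width: 0.0002
```

```bash
python3 - <<'E'
from h import *
rel(.6235,-.0937,.043)
p,d=vision.camera('side');cv2.imwrite('pics/e2.png',cv2.resize(p[130:280,140:340,::-1],(800,600)))
E
```

```text
d tool mm [ -0.4 161.    1.1] rot deg [-0.06 -0.09  0.16] pos [0.6514 0.0649 0.0442] F [ 0.7 -0.8  0.4]
local x,y mm [  0. -14.]
```

View pics/e2.png

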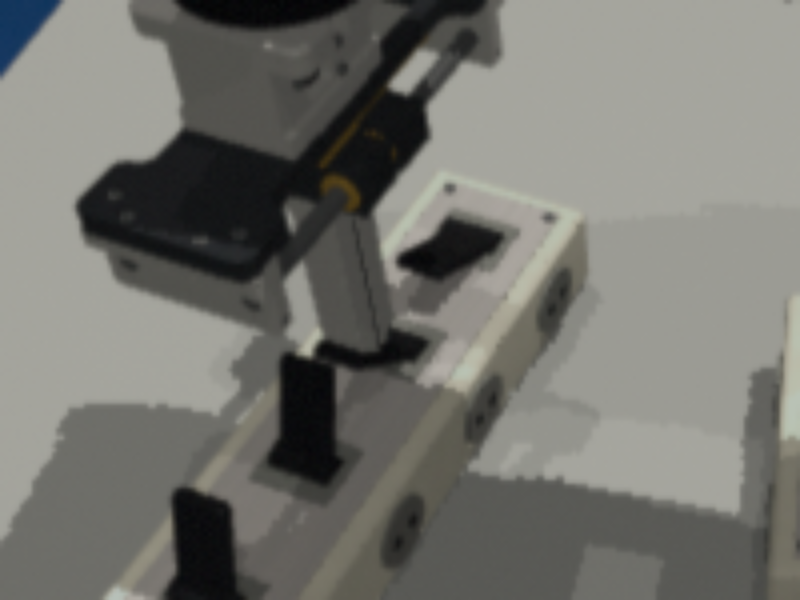

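Toggle 1 (crop (450,245)) and toggle 2 (375,348) are over, and toggles 3 and 4 are still on. I'll carry on.

Emit:
{"fn": "step_arm", "kwargs": {"steps": [{"x": 0.0,"y": -0.013,"z": 0.0,"ax": 0.0,"ay": 0.0,"az": 0.0,"claw": 0.0},{"x": 0.0,"y": -0.013,"z": 0.0,"ax": 0.0,"ay": 0.0,"az": 0.0,"claw": 0.0},{"x": 0.0,"y": -0.013,"z": 0.0,"ax": 0.0,"ay": 0.0,"az": 0.0,"claw": 0.0},{"x": 0.0,"y": -0.013,"z": 0.0,"ax": 0.0,"ay": 0.0,"az": 0.0,"claw": 0.0},{"x": 0.0,"y": -0.013,"z": 0.0,"ax": 0.0,"ay": 0.0,"az": 0.0,"claw": 0.0}]}}

```text
time_s: 5.42
ee_pos: [0.6635, 0.1362, 0.0443]
eef_rot: [-3.14, -0.001, -0.171]
force: [-0.7, -1.8, 0.6]
grip_width: 0.0005
```

```bash
python3 - <<'E'
from h import *
rel(.6235,-.0937,.043)
p,d=vision.camera('side');cv2.imwrite('pics/e3.png',cv2.resize(p[170:320,110:310,::-1],(800,600)))
E
```

```text
d tool mm [-2.000e-01  2.333e+02  1.000e+00] rot deg [-0.07 -0.09  0.18] pos [0.6635 0.1362 0.0443] F [-0.7 -1.8  0.6]
local x,y mm [-0.4 58.3]
```

View pics/e3.png

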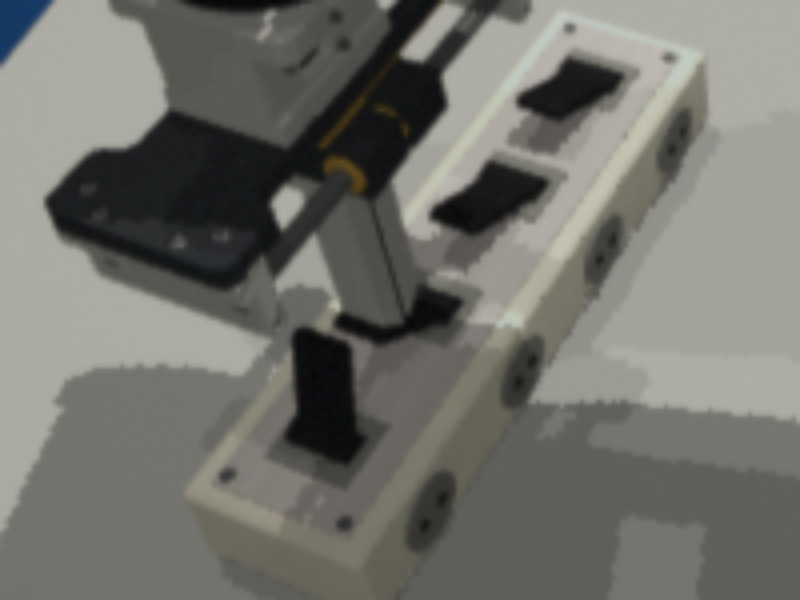

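Toggles 1 to 3 are over, and toggle 4 at crop (325,395) is the only one left.

Emit:
{"fn": "step_arm", "kwargs": {"steps": [{"x": 0.0,"y": -0.013,"z": 0.0,"ax": 0.0,"ay": 0.0,"az": 0.0,"claw": 0.0},{"x": 0.0,"y": -0.013,"z": 0.0,"ax": 0.0,"ay": 0.0,"az": 0.0,"claw": 0.0},{"x": 0.0,"y": -0.013,"z": 0.0,"ax": 0.0,"ay": 0.0,"az": 0.0,"claw": 0.0},{"x": 0.0,"y": -0.013,"z": 0.0,"ax": 0.0,"ay": 0.0,"az": 0.0,"claw": 0.0},{"x": 0.0,"y": -0.013,"z": 0.0,"ax": 0.0,"ay": 0.0,"az": 0.0,"claw": 0.0}]}}

```text
time_s: 5.88
ee_pos: [0.6754, 0.2078, 0.0443]
eef_rot: [-3.14, -0.001, -0.171]
force: [0.1, -0.6, 0.9]
grip_width: 0.0004
```

Emit:
{"fn": "step_arm", "kwargs": {"steps": [{"x": 0.0,"y": -0.013,"z": 0.0,"ax": 0.0,"ay": 0.0,"az": 0.0,"claw": 0.0},{"x": 0.0,"y": -0.013,"z": 0.0,"ax": 0.0,"ay": 0.0,"az": 0.0,"claw": 0.0},{"x": 0.0,"y": -0.013,"z": 0.0,"ax": 0.0,"ay": 0.0,"az": 0.0,"claw": 0.0}]}}

```text
time_s: 6.13
ee_pos: [0.6825, 0.2512, 0.0442]
eef_rot: [-3.14, -0.001, -0.17]
force: [0.1, 0.7, -0.7]
grip_width: 0.0006
```

```bash
python3 - <<'E'
from h import *
rel(.6235,-.0937,.043)
p,d=vision.camera('side');cv2.imwrite('pics/e4.png',p[:,:,::-1])
E
```

```text
d tool mm [  0.4 349.9   0.6] rot deg [-0.11 -0.07  0.23] pos [0.6825 0.2512 0.0442] F [ 0.1  0.7 -0.7]
local x,y mm [ -1.7 174.9]
```

View pics/e4.png

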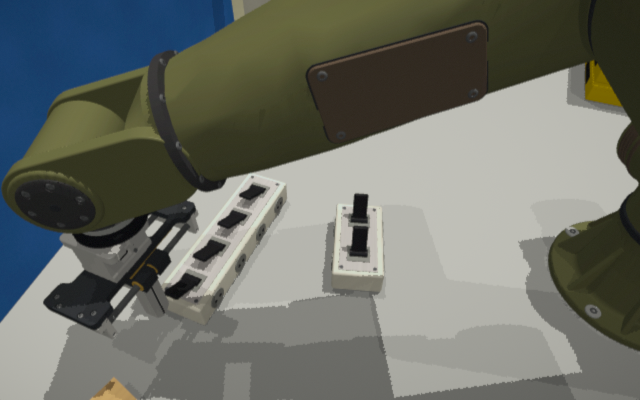

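All four toggles of the long bank lie over, and both short-bank toggles (360,205) and (358,240) stand as before. I'll lift straight up to clear them and let things settle.

Emit:
{"fn": "step_arm", "kwargs": {"steps": [{"x": 0.0,"y": 0.0,"z": -0.02,"ax": 0.0,"ay": 0.0,"az": 0.0,"claw": 0.0},{"x": 0.0,"y": 0.0,"z": -0.03,"ax": 0.0,"ay": 0.0,"az": 0.0,"claw": 0.0},{"x": 0.0,"y": 0.0,"z": -0.03,"ax": 0.0,"ay": 0.0,"az": 0.0,"claw": 0.0},{"x": 0.0,"y": 0.0,"z": 0.0,"ax": 0.0,"ay": 0.0,"az": 0.0,"claw": 0.0},{"x": 0.0,"y": 0.0,"z": 0.0,"ax": 0.0,"ay": 0.0,"az": 0.0,"claw": 0.0}]}}

```text
time_s: 6.6
ee_pos: [0.6808, 0.2576, 0.1244]
eef_rot: [-3.14, 0.003, -0.165]
force: [-0.1, 0.4, -1.6]
grip_width: 0.0007
```

```bash
python3 - <<'E'
from h import *
o=ctrl.get_obs();print(o['time_s'],o['ee_pos'].round(3),o['force'].round(1),abs(o['joint_vel']).max())
p,d=vision.camera('side');cv2.imwrite('pics/f1.png',cv2.resize(p[150:350,140:410,::-1],(800,592)))
W=cloud('side',d)
for n,c,a,ys in [('long',(.6538,.0787),-10,(-105,-35,35,105)),('short',(.4394,.0437),8,(-35,35))]:
    a=np.radians(a);X=W[...,:2]-c;lx=X@[np.cos(a),np.sin(a)];ly=X@[-np.sin(a),np.cos(a)]
    for y in ys:
        m=(d>0)&(p.max(-1)<60)&(abs(lx)<.02)&(abs(ly-y/1e3)<.06)&(W[...,2]>.055)&(W[...,2]<.11)
        sgn=1 if n=='long' else -1
        m&=(ly-y/1e3>-.03)&(ly-y/1e3<.06)
        print(n,y,m.sum(),'maxz',W[m][:,2].max().round(3),'dy range',((ly[m]-y/1e3).min()*1e3).round(),((ly[m]-y/1e3).max()*1e3).round())
E
```

```text
6.6 [0.681 0.258 0.124] [-0.1  0.4 -1.6] 0.05148365890926304
long -105 212 maxz 0.077 dy range -5.0 44.0
long -35 299 maxz 0.077 dy range -30.0 44.0
long 35 389 maxz 0.077 dy range -30.0 44.0
long 105 497 maxz 0.077 dy range -30.0 44.0
short -35 510 maxz 0.1 dy range -18.0 60.0
short 35 434 maxz 0.099 dy range -20.0 5.0
```

View pics/f1.png

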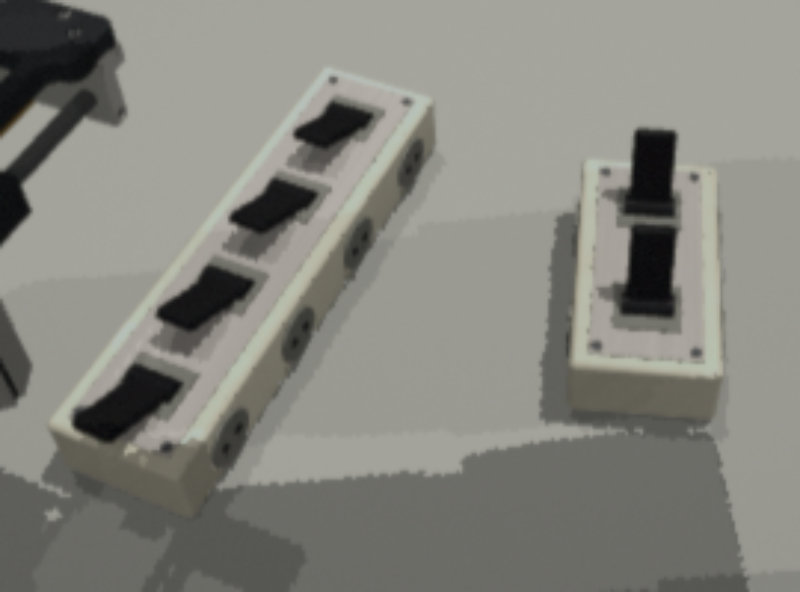

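All four long-bank toggles are off, with tips at about 77 mm high and 44 mm to +y. Both short-bank toggles still lean to the on side, and the arm is clear.

```bash
python3 -c "
from station import ticket
print(ticket.hand_in())"
```

```text
the job is handed in; nothing more can be done
None
```

The long bank is switched off. All four toggles were tipped over in order, 1 to 4, in one closed-finger drag from their leaning end. I then lifted the arm clear and handed in; the last state reading, just before that, was at 6.6 s.

**Last checks:** each long-bank toggle tip is about 77 mm high and 44 mm to the +y side of its pivot, so fully off. Both short-bank toggles still lean to the on side, with tips at about 99 mm. The arm was clear of everything in the last picture, and the force readings were about noise level (under 3 N).

**What disagreed:** the reported tool position did not match the real fingertip. The side camera put the finger end about 37 mm higher than the reported TCP, and the wrist camera showed much the same. Because of this, my first pass went over toggle 1 without touching it. I backed off, lowered by the difference, and did the real drag at a reported z of about 44 mm, which put the tip at about 80–88 mm. I did not find the cause of the offset.

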